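Empty the disc catch tray into the tote

ROBOT

A 6-joint arm with a two-finger parallel gripper is mounted at the origin on a cart in front of the work surface, level with it; the furniture and walls round the work are solid. World frame = base frame: x ahead of the robot, y to its left, z up, the work surface at z = 0. Lengths are in mm, angles in rad, forces in N, time in s.
With the tool pointing down it reaches from about 350 to 975 mm from the base axis. Payload 7.1 kg.
Tool frame: the origin (TCP) lies at the very end of the fingers, on their centre line; the grasp point (between the pads) lies 19 mm behind it; y points along the fingers, z is the direction in which the jaws open and shut, and the axes are right-handed (so a half turn about y gives the same grasp; the last joint's range is limited). The gripper opens to 88 mm and grips with 3 to 60 N. Pads are 20 mm wide; open, the fingers measure 115 mm over their backs; the gripper's body (75 mm by 178 mm) begins 61 mm behind the grasp point.
Start: joints at [1.299, 0.423, 1.63, -0, 1.089, -0.019], TCP at [156.291, 605.126, 222.675] pointing down, gripper open.
Joint ranges: [-3, 3], [-0.9, 2.11], [0.09, 2.58], [-1.31, 4.45], [0.11, 2.69], [-2.54, 2.54]. Speed limits (rad/s): [2.39, 2.39, 3.01, 3.14, 3.14, 3.14].

INTERFACE

Orientations are given as a rotation vector (axis times angle).
In Python, from workcell import ctrl gives the robot as it stands.
- The arm moves only by the shell command python3 -m jog 'ROWS'. ROWS is JSON, a list of rows, each a list of 3 entries, a list of its own where there are three numbers: the opening, from 0 (shut) to 1 (fully open), then the shift along the tool's x, y, z in cm, then the turn, a rotation vector about the tool's x, y, z in rad. In form: [[claw, [dx, dy, dz], [wx, wy, wz]], ...]. A call has 1 to 8 rows; each row is the pose to reach, as a shift and turn from the pose commanded when the call began, along the tool's axes at that moment; what a row does not reach only later rows make up. A row lasts 1/10 s, in which the tool goes at most 50 mm and 8.59 degrees, less where a joint would pass 70% of its speed; a pose out of reach is approached as far as the arm can. A call with a gripper value outside its range is refused whole. The fingers move at their own pace and stop on an object; the grip force is fixed at half the most. Time passes only in rows, so rows that repeat a pose let the fingers close. It gives the time, the measured TCP pose, the force and the opening at its end, in the units of the state.
- ctrl.get_obs(): the state, without advancing time (a new reading comes with each control period).
- ctrl.get_image(name): name is "scene" or "top"; returns a dict with "color" (400x640x3 uint8, red, green, blue), "z_map" (400x640 float32, mm along the optical axis (not along the pixel's ray), 0 where there is no reading), "fx", "fy", "cx", "cy" (pixels), "pose" (4x4, takes a point from camera to world coordinates). Camera axes: x right, y down, z forward; pixel columns grow to the right and rows downward; lengths in mm; the calibration is good to about 2 mm. A picture is of the moment at which its call begins.
- ctrl.close_job(): hands the job in, once; it reports no verdict.
The state is a dict: "t": time; "qpos": joint angles; "qvel": joint speeds; "joint_torque": joint torques, N m; "ee_pos": TCP position; "orientation": TCP orientation; "ft_force": force on the tool from outside, world axes, zero at the start; "moment": the same for the moment, N m; "width": finger opening in mm.
Only numpy, scipy, OpenCV 4.12 (cv2) and the standard library are available. Lean on these libraries where they do the work, as an engineer would, in place of code of your own. Each camera call takes 0.05 s, during which the arm holds its last target.

TASK

Slide the grey tote under the mouth of the catch tray, squarely up to the rubber buffers of its stand and leave it there, then push the tray's lever to tip it, no steeper than about 50 degrees, until its flap swings open and all four finished discs slide into the tote. Let the tray down again so that it rests level with its flap shut. Also put the stray disc from the bench into the tote, and do not disturb the two check weights and the bottle.

Things in the scene. Friction and masses are not known exactly. Their poses are not given: they have to be found in the camera images.
- catch_stand: fixed metal stand of the catch tray; origin on the bench under the middle of the tray, z up. Its -x is the way the tray's mouth faces and empties; +y is the side of the tipping lever. Foot ends in two rubber buffers, faces at x = -36 mm, 32 mm up; tray and side arms (y +-84 mm, undersides 82 mm up) overhang it so that the tote fits beneath
- dock (a point): fixed point: where the centre of the tote (32.5 mm up) comes when it stands squarely against the buffers; 136 mm from the stand's origin along the stand's -x, axes as the stand's. The tote must stand within about 20 mm of it along x, 35 mm along y, and 11 degrees
- tray (a joint): tilt of the tray, rad: 0 = level at rest; grows as its rear rises; falls back by its own weight. Hinge pin along y of the stand at x = -90, z = 100 mm (lower edge of the mouth). At rest it spans x -90 to 90, y -74 to 74 mm of the stand, floor 100, wall tops 144 mm up. Polished floor: discs start to slide at 0.25 to 0.45 rad. Keep below 0.98; its stop is at 1.3
- flap (a joint): metal flap 138 x 34 mm that closes the tray's mouth, hung from a rod along the top of the mouth: 0 = shut, grows as it swings outward, rad. It hangs plumb by its weight, so it opens as the tray tips and shuts as the tray comes level
- lever_knob (a point): centre of the 28 mm ball on the tipping lever: a 12 mm round bar beside the tray, rigid with it, from the hinge pin 150 mm to the ball, in the plane y = 112 mm of the stand. At tilt 0 it leans 20 degrees back, ball at x = -39, z = 241 mm of the stand. Pushed toward the stand's -x (about 5 N) it tips the tray; let back, it lowers it
- tote_center (a point): centre (half-way up) of the loose grey open tote, 200 (x) x 190 (y) x 65 mm high outside, walls 8 mm, floor 8 mm thick, 0.35 to 0.7 kg; x, y along its sides, z up. Its x axis is at the start within 40 degrees of the stand's, its -x wall being the one away from the stand
- disc_a_center (a point): centre of a finished disc, a flat round puck 40 mm across and 12 mm thick, 50 to 100 g, lying in the catch tray at the start; z is its axis
- disc_b_center (a point): centre of a finished disc, a flat round puck 40 mm across and 12 mm thick, 50 to 100 g, lying in the catch tray at the start; z is its axis
- disc_c_center (a point): centre of a finished disc, a flat round puck 40 mm across and 12 mm thick, 50 to 100 g, lying in the catch tray at the start; z is its axis
- disc_d_center (a point): centre of a finished disc, a flat round puck 40 mm across and 12 mm thick, 50 to 100 g, lying in the catch tray at the start; z is its axis
- disc_e_center (a point): centre of the stray finished disc, the same puck 40 mm across and 12 mm thick, lying on the bench among the bystanders at the start; z is its axis
- knob_weight_big: bystander, to be left alone: white check weight with a knob, 38 mm across, 62 mm high; origin at the centre of its underside
- dropper_bottle: bystander, to be left alone: brown dropper bottle, 29 mm across, 81 mm high; origin at the centre of its underside
- knob_weight_small: bystander, to be left alone: brass-coloured check weight with a knob, 29 mm across, 46 mm high, standing beside the place of the tote; origin at the centre of its underside
There are look-alikes about, which are no part of the job. Leave any orange or purple look-alike of the part that bears disc_b_center alone.

How it is judged:
By the outcome, as a careful person would: the job done as asked, in the order asked, and still so for the second after the job is handed in, with the robot touching nothing.
It also fails if it takes over 72 s, if anything falls off the work surface, if the arm or the gripper's body presses on something with over 40 N, if the wrist force passes 120 N, or if a joint passes its speed limit or range.

## Working session

There is one attempt and no reset: what is moved stays moved. The work goes in short steps, Python scripts to look and compute and a shell command to move; the robot and the scene stay as the last step left them, time stands still between calls to the robot, and variables do not carry over. Pictures are saved under pics/ and viewed, and the job is handed in when it is done.

```bash
ls; mkdir -p pics
cat > h.py <<'E'
import numpy as np, cv2
from workcell import ctrl
from scipy.spatial.transform import Rotation as R
def shot(name,tag):
    im=ctrl.get_image(name); np.savez('pics/%s.npz'%tag,**{k:np.array(v) for k,v in im.items()})
    cv2.imwrite('pics/%s.png'%tag,im['color'][:,:,::-1]); return im
def load(tag): return dict(np.load('pics/%s.npz'%tag))
def crop(tag,u0,v0,u1,v1,s,out):
    c=cv2.imread('pics/%s.png'%tag)[v0:v1,u0:u1]; cv2.imwrite('pics/%s.png'%out,cv2.resize(c,None,fx=s,fy=s,interpolation=cv2.INTER_CUBIC))
def p3(im,u,v,r=1):
    z=im['z_map'][v-r:v+r+1,u-r:u+r+1]; z=np.median(z[z>0])
    return (im['pose']@np.array([(u-im['cx'])/im['fx']*z,(v-im['cy'])/im['fy']*z,z,1]))[:3]
def cloud(im):
    z=im['z_map'];v,u=np.mgrid[:400,:640]
    P=np.stack([(u-im['cx'])/im['fx']*z,(v-im['cy'])/im['fy']*z,z,np.ones_like(z)],-1)@im['pose'].T
    P=P[...,:3]; P[z==0]=np.nan; return P
def onz(im,u,v,h):
    d=im['pose'][:3,:3]@np.array([(u-im['cx'])/im['fx'],(v-im['cy'])/im['fy'],1]);o=im['pose'][:3,3]
    return o+d*(h-o[2])/d[2]
def st():
    o=ctrl.get_obs(); print({k:np.round(v,3).tolist() for k,v in o.items()}); r=R.from_rotvec(o['orientation']).as_matrix(); print(np.round(r,3)); return o
E
python3 - <<'E'
from h import *
st()
for n in('scene','top'):
    im=shot(n,n+'0'); print(n,np.round(im['pose'],3).tolist(),im['fx'],im['cx'],im['cy'])
E
```

```text
pics
{'t': 0.0, 'qpos': [1.299, 0.424, 1.631, -0.0, 1.089, -0.019], 'qvel': [0.001, -0.0, 0.001, 0.002, 0.001, 0.001], 'joint_torque': [0.003, -54.464, -27.366, 0.065, 0.023, -0.0], 'ee_pos': [156.168, 604.609, 221.921], 'orientation': [-1.563, 0.199, -0.198], 'ft_force': [0.187, 0.343, 0.019], 'moment': [-0.048, 0.054, -0.046], 'width': 88.213}
[[ 0.968 -0.     0.25 ]
 [-0.25  -0.001  0.968]
 [-0.    -1.    -0.001]]
scene [[0.137, 0.583, -0.801, 1554.502], [0.991, -0.092, 0.102, -129.584], [-0.014, -0.807, -0.59, 841.004], [0.0, 0.0, 0.0, 1.0]] 425.16634594218505 322.0863813389315 199.4936867995606
top [[-0.018, -0.996, 0.082, 505.389], [-1.0, 0.019, 0.003, 1.831], [-0.005, -0.082, -0.997, 1283.87], [0.0, 0.0, 0.0, 1.0]] 427.49424380454263 317.4547914853004 198.53631357398666
```

View pics/scene0.png

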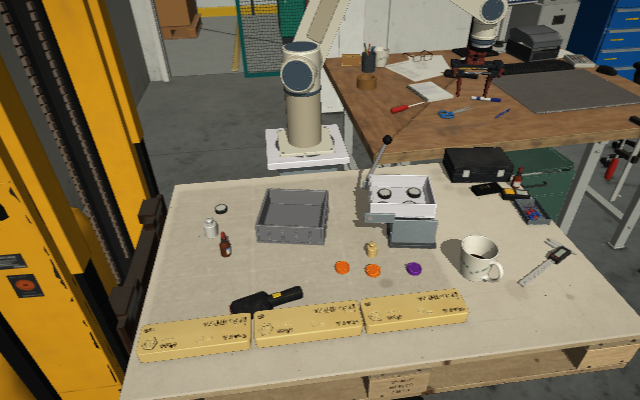

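View pics/top0.png

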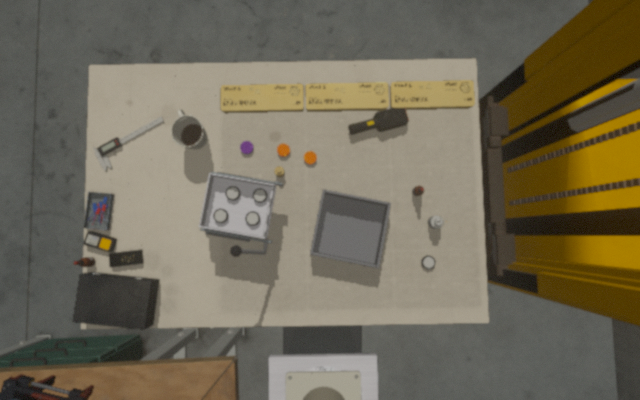

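Run:
```python
from h import *
crop('top0',190,120,300,280,4.5/1.2,'c1'); crop('top0',300,170,450,290,5,'c2'); crop('scene0',190,130,460,290,2.9,'c3')
```

```text
(no output)
```

View pics/c1.png

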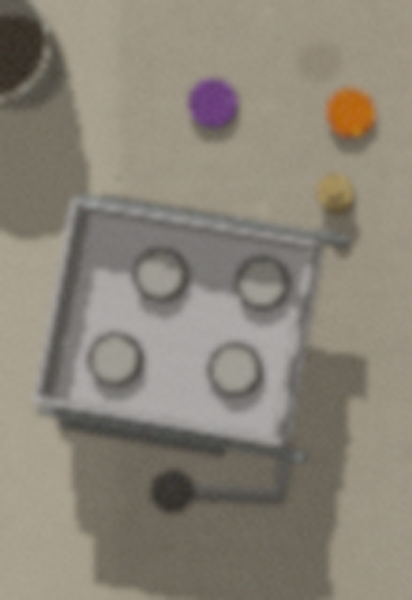

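View pics/c2.png

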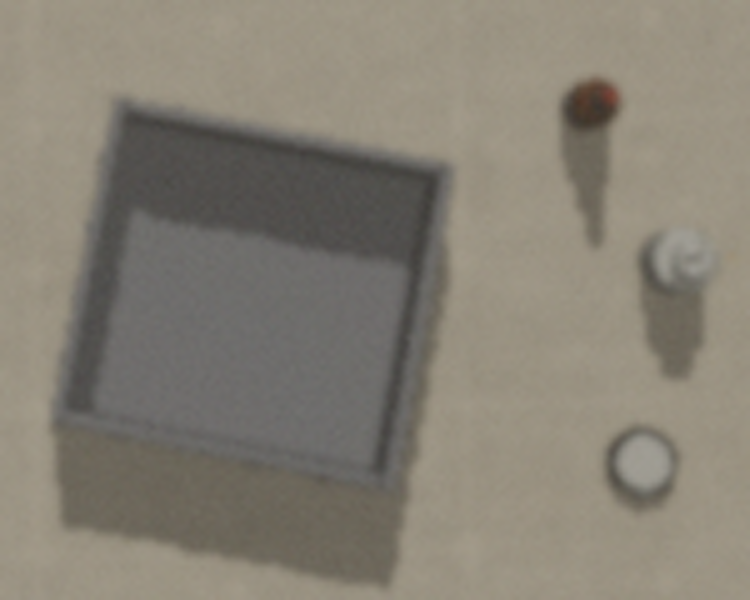

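View pics/c3.png

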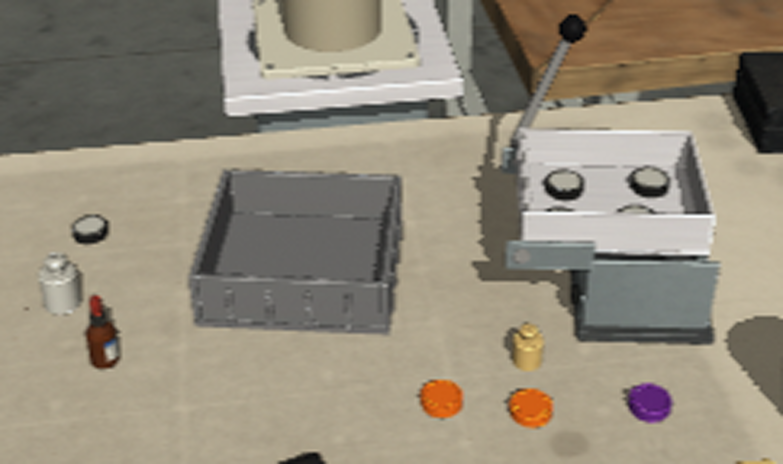

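Run:
```python
from h import *
for n in('top0','scene0'):
    im=load(n);P=cloud(im)
    def sel(x0,x1,y0,y1,z0,z1):
        m=(P[...,0]>x0)&(P[...,0]<x1)&(P[...,1]>y0)&(P[...,1]<y1)&(P[...,2]>z0)&(P[...,2]<z1); return P[m]
    if n=='top0':
        for u,v in [(238,205),(351,228),(429,262),(435,222),(418,190),(280,171),(236,251)]: print(u,v,p3(im,u,v).round(0))
    t=sel(350,600,50,400,132,152); print(n,'tray',len(t),cv2.minAreaRect(t[:,:2].astype(np.float32)),t[:,2].mean())
    t=sel(250,650,-260,60,52,75); print('tote',len(t),cv2.minAreaRect(t[:,:2].astype(np.float32)),t[:,2].mean())
    t=sel(250,450,-450,-250,5,25); print('disc',len(t),t.mean(0))
    t=sel(300,450,150,320,200,265); print('ball',len(t),t.mean(0) if len(t) else 0)
    for nm,b in dict(big=(420,500,-370,-300),bot=(510,600,-320,-260),small=(560,640,80,140)).items():
        t=sel(b[0],b[1],b[2],b[3],8,90); print(nm,len(t),t.mean(0).round(1) if len(t) else 0,np.ptp(t,0).round(0) if len(t) else 0)
```

```text
238 205 [589. 227.  99.]
351 228 [521. -92.  10.]
429 262 [ 417. -319.   12.]
435 222 [ 533. -329.   59.]
418 190 [ 626. -284.   57.]
280 171 [691. 114.  43.]
236 251 [468. 202. 255.]
top0 tray 272 ((542.5321044921875, 230.38623046875), (179.8564453125, 144.839599609375), 79.84793090820312) 142.51839799938526
tote 796 ((520.9960327148438, -86.99408721923828), (202.68359375, 191.7678985595703), 77.71448516845703) 64.16433302782063
disc 250 [ 386.31684578 -329.75411786    9.42586231]
ball 0 0
big 52 [ 427.1 -317.3   12. ] [17. 35.  9.]
bot 2 [ 532.5 -319.9   33.9] [ 3.  0. 11.]
small 0 0 0
scene0 tray 312 ((543.4469604492188, 231.11410522460938), (179.79684448242188, 140.6399688720703), 79.8044662475586) 139.10642706277514
tote 814 ((522.1560668945312, -86.32328796386719), (200.64483642578125, 197.941162109375), 77.4258804321289) 60.49874688619938
disc 96 [ 417.76261663 -318.48291245   10.1436519 ]
ball 0 0
big 36 [ 428.8 -316.5   10.9] [18. 35.  6.]
bot 1 [ 541.9 -319.8   41.9] [0. 0. 0.]
small 0 0 0
```

Run:
```python
from h import *
for n in('top0','scene0'):
    im=load(n);P=cloud(im)
    def sel(x0,x1,y0,y1,z0,z1):
        m=(P[...,0]>x0)&(P[...,0]<x1)&(P[...,1]>y0)&(P[...,1]<y1)&(P[...,2]>z0)&(P[...,2]<z1); return P[m]
    t=sel(450,720,90,360,133,152); r=cv2.minAreaRect(t[:,:2].astype(np.float32));print(n,'tray',len(t),r,cv2.boxPoints(r).round(0).tolist())
    t=sel(350,700,-230,60,52,75); r=cv2.minAreaRect(t[:,:2].astype(np.float32));print('tote',len(t),r,cv2.boxPoints(r).round(0).tolist())
    t=sel(400,550,130,320,215,265); print('ball',len(t),t.mean(0) if len(t) else 0,np.ptp(t,0))
    for nm,b in dict(disc=(390,450,-350,-290),big=(500,570,-370,-300),bot=(590,660,-320,-240),small=(650,730,80,140)).items():
        t=sel(b[0],b[1],b[2],b[3],8,90); print(nm,len(t),t.mean(0).round(1) if len(t) else 0,t.min(0).round(),t.max(0).round())
```

```text
top0 tray 493 ((565.7757568359375, 227.1031036376953), (181.3009033203125, 189.60488891601562), 79.0363998413086) [[455.0, 156.0], [642.0, 120.0], [676.0, 298.0], [490.0, 334.0]]
tote 796 ((520.9960327148438, -86.99408721923828), (202.68359375, 191.7678985595703), 77.71448516845703) [[406.0, -166.0], [593.0, -206.0], [636.0, -8.0], [449.0, 32.0]]
ball 118 [468.66990956 203.25875315 247.77586671] [26.48389781 27.15682777 39.61932998]
disc 138 [ 416.9 -317.5   12. ] [ 399. -338.    8.] [ 437. -298.   17.]
big 167 [ 534.2 -334.4   44.9] [ 516. -358.    9.] [ 552. -320.   66.]
bot 92 [ 625.9 -286.5   46.7] [ 614. -304.   14.] [ 640. -277.   84.]
small 89 [691.7 117.1  33.4] [653.  84.   9.] [708. 133.  49.]
scene0 tray 587 ((570.0834350585938, 225.86312866210938), (179.91488647460938, 191.56918334960938), 78.6133804321289) [[458.0, 157.0], [646.0, 119.0], [682.0, 295.0], [494.0, 333.0]]
tote 814 ((522.1560668945312, -86.32328796386719), (200.64483642578125, 197.941162109375), 77.4258804321289) [[404.0, -163.0], [597.0, -206.0], [641.0, -10.0], [447.0, 33.0]]
ball 89 [475.81198255 202.67192666 239.95649752] [19.90031045 27.58654113 38.74863493]
disc 77 [ 419.6 -316.7   11.1] [ 399. -335.    8.] [ 439. -297.   14.]
big 213 [ 545.9 -337.    36. ] [ 526. -357.    8.] [ 558. -320.   63.]
bot 184 [ 636.7 -290.4   40. ] [ 623. -305.    8.] [ 646. -277.   80.]
small 150 [693.5 118.2  38.5] [650. 104.   9.] [712. 139.  90.]
```

```bash
cat >> h.py <<'E'
O=np.array([588.9,222.,0]);A=np.radians(79.0)
XS=np.array([np.cos(A),np.sin(A),0]);YS=np.array([-np.sin(A),np.cos(A),0]);ZS=np.array([0,0,1.])
M=np.stack([XS,YS,ZS],1); TGT=np.stack([-XS,-ZS,-YS],1)
def w2s(p): return M.T@(np.array(p)-O)
def s2w(p): return O+M@np.array(p)
def delta(*targets,rot=TGT,o=None):
    o=o or ctrl.get_obs(); r=R.from_rotvec(o['orientation']).as_matrix()
    print('t',round(float(o['t']),2),'ee world',o['ee_pos'].round(1),'stand',w2s(o['ee_pos']).round(1),'F_s',(M.T@o['ft_force']).round(1),'w',round(float(o['width']),1))
    for t in targets: print(' cm',(r.T@(np.array(t)-o['ee_pos'])/10).round(2),'turn',R.from_matrix(r.T@rot).as_rotvec().round(3),'world',np.round(t,0))
E
python3 - <<'E'
from h import *
delta([300,480,340],[440,120,340],[496,-220,200])
for p in [(417.5,-317.5,12),(540,-336,0),(631,-288,0),(692,117,0),(472,203,241)]: print(w2s(p).round(0))
E
```

```text
t 0.1 ee world [156.1 604.7 222. ] stand [293.1 497.8 222. ] F_s [ 0.6 -0.4  0.5] w 88.0
 cm [ 17.05 -11.79  -8.49] turn [1.00e-03 1.51e+00 1.00e-03] world [300 480 340]
 cm [ 39.6  -11.75 -39.84] turn [1.00e-03 1.51e+00 1.00e-03] world [440 120 340]
 cm [ 53.53   2.3  -71.34] turn [1.00e-03 1.51e+00 1.00e-03] world [ 496 -220  200]
[-562.   65.   12.]
[-557.  -58.    0.]
[-493. -139.    0.]
[ -83. -121.    0.]
[-41. 111. 241.]
```

```bash
python3 -m jog '[[1,[3.4,-2.4,-1.7],[0,0.13,0]],[1,[6.8,-4.8,-3.4],[0,0.27,0]],[1,[10.2,-7.2,-5.1],[0,0.4,0]],[1,[13.6,-9.6,-6.8],[0,0.54,0]],[1,[17,-11.8,-8.5],[0,0.67,0]],[1,[19,-11.8,-12.5],[0,0.81,0]],[1,[21.5,-11.8,-16.5],[0,0.94,0]],[1,[24,-11.8,-20.5],[0,1.08,0]]]'
python3 - <<'E'
from h import *
delta([440,120,340],[496,-220,340])
E
```

```text
t: 0.9
ee_pos: [337.5, 344.8, 340.5]
orientation: [-1.311, 1.036, -1.036]
ft_force: [1.9, 0.3, 0.0]
width: 87.6
t 0.9 ee world [337.5 344.8 340.5] stand [ 72.6 270.2 340.5] F_s [ 0.6 -1.8  0. ] w 87.6
 cm [24.24  0.05  4.79] turn [0.    0.425 0.   ] world [440 120 340]
 cm [58.61  0.06  2.39] turn [0.    0.425 0.   ] world [ 496 -220  340]
```

```bash
python3 -m jog '[[1,[4.8,0,1],[0,0.1,0]],[1,[9.6,0,2],[0,0.2,0]],[1,[14.4,0,3],[0,0.3,0]],[1,[19.2,0,4],[0,0.4,0]],[1,[24.2,0,4.8],[0,0.425,0]],[1,[29,0,4.5],[0,0.425,0]],[1,[33.8,0,4.2],[0,0.425,0]],[1,[38.6,0,3.9],[0,0.425,0]]]'
python3 - <<'E'
from h import *
delta(s2w([-451,7,340]),s2w([-451,7,25]))
E
```

```text
t: 1.7
ee_pos: [466.1, -21.3, 340.5]
orientation: [-1.115, 1.346, -1.345]
ft_force: [0.5, -0.7, 0.4]
width: 88.0
t 1.7 ee world [466.1 -21.3 340.5] stand [-262.3   74.1  340.5] F_s [-0.6 -0.6  0.4] w 88.0
 cm [18.9   0.05  6.62] turn [ 0.     0.005 -0.   ] world [ 496. -219.  340.]
 cm [18.91 31.55  6.63] turn [ 0.     0.005 -0.   ] world [ 496. -219.   25.]
```

```bash
python3 -m jog '[[1,[4.5,0,2],[0,0,0]],[1,[9,3,4],[0,0,0]],[1,[13.5,6,6],[0,0,0]],[1,[17,9.5,6.6],[0,0,0]],[1,[18.9,13,6.6],[0,0,0]],[1,[18.9,17,6.6],[0,0,0]],[1,[18.9,20,6.6],[0,0,0]],[1,[18.9,20,6.6],[0,0,0]]]'
python3 - <<'E'
from h import *
delta(s2w([-451,7,25]),s2w([-236,7,25]))
shot('scene','s1');crop('s1',150,120,450,300,2.6,'s1c')
E
```

```text
t: 2.5
ee_pos: [492.8, -216.3, 136.5]
orientation: [-1.118, 1.354, -1.34]
ft_force: [-0.5, 0.2, 0.2]
width: 88.0
t 2.5 ee world [ 492.8 -216.3  136.5] stand [-448.5   10.7  136.5] F_s [0.1 0.5 0.2] w 88.0
 cm [ 0.27 11.15  0.47] turn [ 0.009  0.004 -0.002] world [ 496. -219.   25.]
 cm [-21.23  11.19   0.56] turn [ 0.009  0.004 -0.002] world [537.  -8.  25.]
```

View pics/s1c.png

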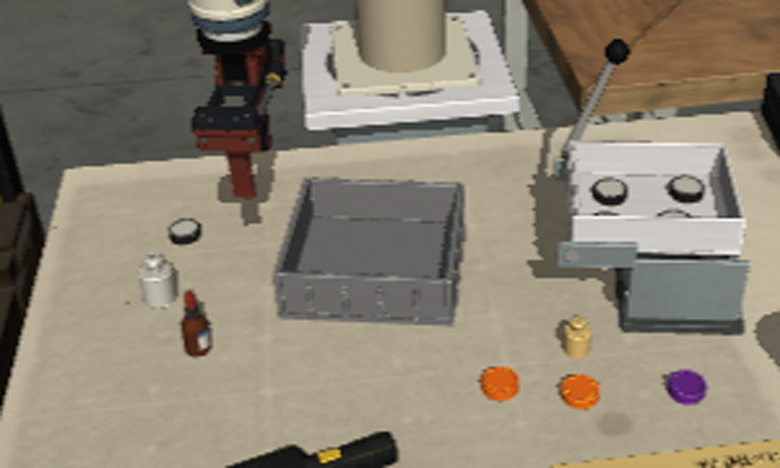

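The gripper is above the gap between the tote (370,250 in the crop) and the stray disc (185,230), clear of the white weight and bottle. The path down is free.

```bash
python3 -m jog '[[1,[0.3,3,0.5],[0,0,0]],[1,[0.3,6.5,0.5],[0,0,0]],[1,[0.3,9.5,0.5],[0,0,0]],[1,[0.3,11.2,0.5],[0,0,0]],[1,[0.3,11.2,0.5],[0,0,0]],[1,[-1.2,11.2,0.5],[0,0,0]],[1,[-2.2,11.2,0.5],[0,0,0]],[1,[-3.2,11.2,0.5],[0,0,0]]]'
python3 - <<'E'
from h import *
delta(s2w([-246,7,25]))
E
```

```text
t: 3.35
ee_pos: [508.7, -186.4, 30.6]
orientation: [-1.114, 1.341, -1.348]
ft_force: [-1.5, -3.1, 1.9]
width: 87.8
t 3.35 ee world [ 508.7 -186.4   30.6] stand [-416.2    0.8   30.6] F_s [-3.3  0.9  1.9] w 87.8
 cm [-17.03   0.54  -0.53] turn [-0.004  0.006  0.001] world [535. -18.  25.]
```

```bash
python3 -m jog '[[1,[-1.5,0.2,0],[0,0,0]],[1,[-3,0.2,0],[0,0,0]],[1,[-4.5,0.2,0],[0,0,0]],[1,[-6,0.2,0],[0,0,0]],[1,[-7.5,0.2,0],[0,0,0]],[1,[-9,0.2,0],[0,0,0]],[1,[-10.5,0.2,0],[0,0,0]],[1,[-12,0.2,0],[0,0,0]]]'
python3 - <<'E'
from h import *
delta(s2w([-246,7,25]))
shot('top','t2');crop('t2',190,120,400,290,3.7,'t2c')
E
```

```text
t: 4.15
ee_pos: [529.2, -67.6, 26.6]
orientation: [-1.115, 1.346, -1.345]
ft_force: [-1.7, -4.4, 2.5]
width: 88.1
t 4.15 ee world [529.2 -67.6  26.6] stand [-295.7    3.4   26.6] F_s [-4.6  0.8  2.5] w 88.1
 cm [-4.97  0.16 -0.34] turn [0.    0.005 0.   ] world [535. -18.  25.]
```

View pics/t2c.png

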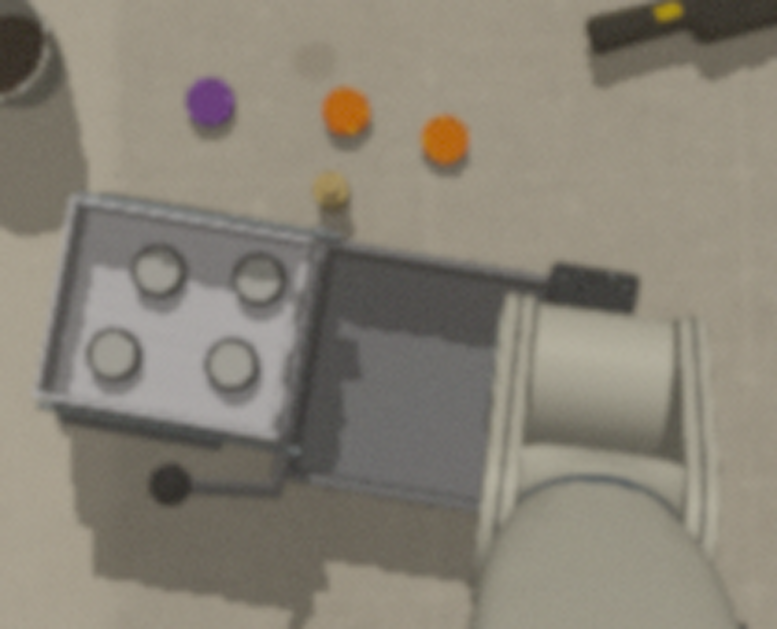

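Run:
```python
from h import *
P=cloud(load('t2')); m=(P[...,2]>56)&(P[...,2]<75)&(P[...,0]>400); Q=(P[m]-O)@M
q=Q[(Q[:,1]<-70)&(Q[:,1]>-110)&(Q[:,0]<-100)&(Q[:,0]>-235)]
print(len(q),q.min(0),q.max(0)); print(np.polyfit(q[:,0],q[:,1],1))
q=Q[(Q[:,1]>70)&(Q[:,1]<120)&(Q[:,0]<-110)&(Q[:,0]>-200)]
print(len(q),q.min(0),q.max(0))
P=cloud(load('t2')); m=(P[...,2]>20)&(P[...,2]<75)&(P[...,0]>400); Q=(P[m]-O)@M
q=Q[(Q[:,1]<-106)&(Q[:,1]>-145)&(Q[:,0]<-50)&(Q[:,0]>-110)];print(q.mean(0),q.min(0),q.max(0))
```

```text
138 [-233.85910274  -81.6909465    56.72162938] [-102.59617797  -73.24914448   69.95872411]
[ 4.33271333e-03 -7.65718610e+01]
92 [-199.39998022  100.06174335   56.87685646] [-110.18556007  108.34081532   72.98589593]
[ -82.45180249 -122.24061071   36.26152094] [ -94.97705058 -136.6921204    26.38109494] [ -66.88279583 -109.27156993   51.04278525]
```

```bash
python3 -m jog '[[1,[-1,0.1,0],[0,0,0]],[1,[-2,0.1,0],[0,0,0]],[1,[-2.8,0.1,0],[0,0,0]],[1,[-3.4,0.1,0],[0,0,0]],[1,[-3.9,0.1,0],[0,0,0]],[1,[-4.3,0.1,0],[0,0,0]],[1,[-4.6,0.1,0],[0,0,0]]]'
python3 - <<'E'
from h import *
delta(s2w([-246,7,25]))
E
```

```text
t: 4.9
ee_pos: [537.5, -23.3, 25.5]
orientation: [-1.115, 1.346, -1.345]
ft_force: [-1.1, -2.3, -1.9]
width: 87.9
t 4.9 ee world [537.5 -23.3  25.5] stand [-250.6    3.6   25.5] F_s [-2.5  0.6 -1.9] w 87.9
 cm [-0.47  0.05 -0.34] turn [0.001 0.005 0.   ] world [535. -18.  25.]
```

```bash
python3 -m jog '[[1,[-0.2,0,0],[0,0,0]],[1,[-0.4,0,0],[0,0,0]],[1,[-0.6,0,0],[0,0,0]]]'; python3 -m jog '[[1,[-0.2,0,0],[0,0,0]],[1,[-0.3,0,0],[0,0,0]]]'
python3 - <<'E'
from h import *
delta(s2w([-246,7,25]))
shot('scene','s3');crop('s3',190,120,460,290,2.9,'s3c')
E
```

```text
t: 5.2
ee_pos: [537.9, -19.6, 25.7]
orientation: [-1.118, 1.346, -1.347]
ft_force: [-8.2, -27.7, 4.1]
width: 88.0
t: 5.4
ee_pos: [537.7, -19.5, 25.7]
orientation: [-1.12, 1.346, -1.349]
ft_force: [-9.3, -41.1, 6.0]
width: 87.7
t 5.4 ee world [537.7 -19.5  25.7] stand [-246.8    4.2   25.7] F_s [-42.1   1.3   6. ] w 87.7
 cm [-0.08  0.07 -0.28] turn [0.002 0.004 0.005] world [535. -18.  25.]
```

View pics/s3c.png

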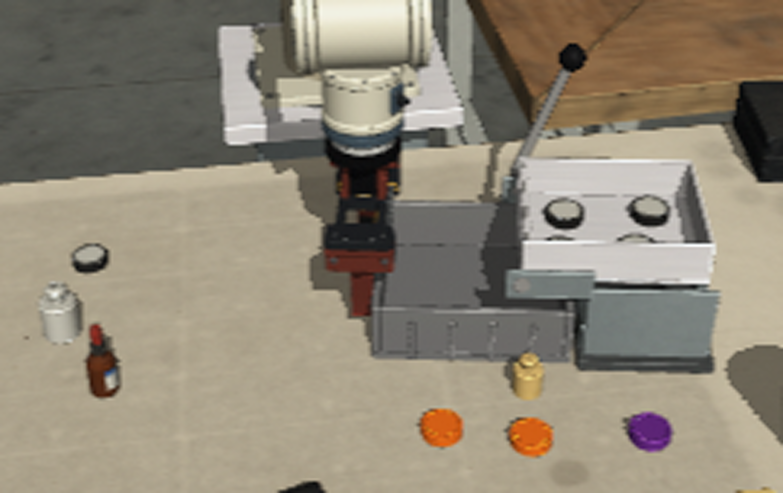

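The tote is square against the buffers (42 N reaction, outer face at about -237 mm), and the brass weight at (528,375) is untouched. I'll back off and go to the lever.

```bash
python3 -m jog '[[1,[1,0,0],[0,0,0]],[1,[3,0,0],[0,0,0]],[1,[3,-5,0],[0,0,0]],[1,[3,-10,0],[0,0,0]],[1,[3,-15,0],[0,0,0]],[1,[3,-20,0],[0,0,0]],[0,[3,-25,-1],[0,0,0]],[0,[3,-30,-2],[0,0,0]]]'
python3 - <<'E'
from h import *
delta(s2w([20,112,345]),s2w([20,112,222]))
shot('top','t3');crop('t3',190,120,400,290,3.7,'t3c')
E
```

```text
t: 6.25
ee_pos: [514.1, -40.3, 326.1]
orientation: [-1.114, 1.345, -1.346]
ft_force: [0.5, 0.5, -0.2]
width: 75.3
t 6.25 ee world [514.1 -40.3 326.1] stand [-271.8   23.3  326.1] F_s [ 0.6 -0.4 -0.2] w 75.3
 cm [-29.22  -1.87  -8.72] turn [-0.001  0.005 -0.001] world [483. 263. 345.]
 cm [-29.21  10.43  -8.73] turn [-0.001  0.005 -0.001] world [483. 263. 222.]
```

View pics/t3c.png

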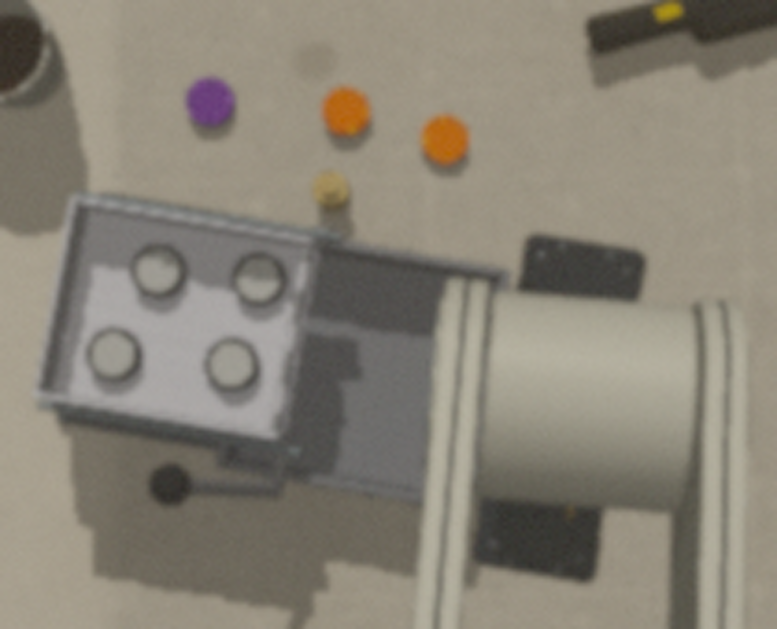

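The tote sits docked under the mouth (mouth edge about (310,340) in the crop) and the ball is at (170,485). Moving to behind the ball.

```bash
python3 -m jog '[[0,[-4,-2,-1.5],[0,0,0]],[0,[-8,-2,-3],[0,0,0]],[0,[-12,-2,-4.5],[0,0,0]],[0,[-16,-2,-6],[0,0,0]],[0,[-20,-2,-7.5],[0,0,0]],[0,[-24,-2,-8.7],[0,0,0]],[0,[-28,-2,-8.7],[0,0,0]],[0,[-29.5,-2,-8.7],[0,0,0]]]'
python3 -m jog '[[0,[0,0,0],[0,0,0]],[0,[0,0,0],[0,0,0]]]'
python3 - <<'E'
from h import *
delta(s2w([20,112,345]),s2w([20,112,222]))
E
```

```text
t: 7.1
ee_pos: [483.8, 268.7, 343.7]
orientation: [-1.115, 1.344, -1.343]
ft_force: [-0.3, -0.2, 0.8]
width: 7.2
t: 7.3
ee_pos: [483.7, 264.6, 343.4]
orientation: [-1.116, 1.346, -1.346]
ft_force: [0.9, -0.7, 0.4]
width: 0.4
t 7.3 ee world [483.7 264.6 343.4] stand [ 21.7 111.4 343.4] F_s [-0.5 -1.   0.4] w 0.4
 cm [ 0.17 -0.16 -0.06] turn [0.001 0.005 0.001] world [483. 263. 345.]
 cm [ 0.16 12.14 -0.05] turn [0.001 0.005 0.001] world [483. 263. 222.]
```

```bash
python3 -m jog '[[0,[0,4,0],[0,0,0]],[0,[0,8,0],[0,0,0]],[0,[0,11,0],[0,0,0]],[0,[0,12,0],[0,0,0]],[0,[0.8,12,0],[0,0,0]],[0,[1.6,12,0],[0,0,0]],[0,[2.4,12,0],[0,0,0]],[0,[3.2,12,0],[0,0,0]]]'
python3 - <<'E'
from h import *
delta(s2w([-15,112,222]))
shot('scene','s4');crop('s4',300,100,500,280,3.3,'s4c')
E
```

```text
t: 8.1
ee_pos: [478.5, 233.3, 225.2]
orientation: [-1.112, 1.345, -1.346]
ft_force: [-0.7, -0.3, -0.4]
width: 0.3
t 8.1 ee world [478.5 233.3 225.2] stand [-10.  110.5 225.2] F_s [-0.5  0.6 -0.4] w 0.3
 cm [ 0.5   0.32 -0.15] turn [-0.002  0.005 -0.001] world [476. 229. 222.]
```

View pics/s4c.png

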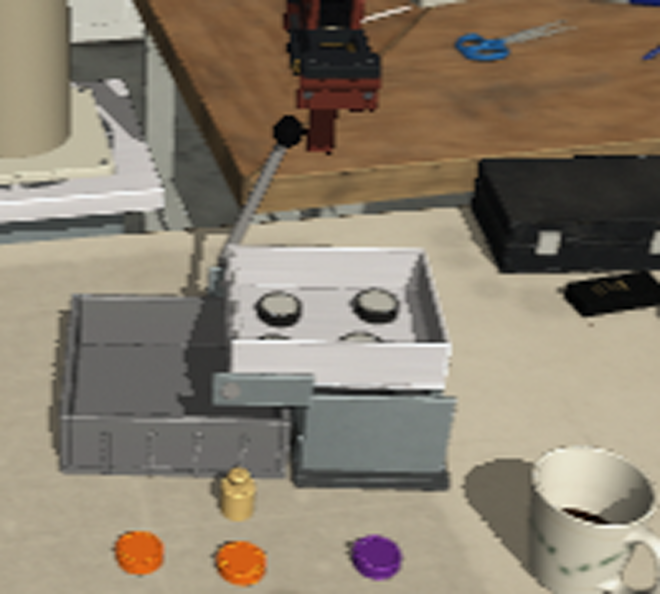

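```bash
python3 -m jog '[[0,[0.7,0.1,-0.1],[0,0,0]],[0,[1.5,0.1,-0.1],[0,0,0]],[0,[2.5,0.1,-0.1],[0,0,0]],[0,[3.5,0.1,-0.1],[0,0,0]],[0,[4.5,0.1,-0.1],[0,0,0]],[0,[5.5,0.1,-0.1],[0,0,0]],[0,[6.5,0.1,-0.1],[0,0,0]],[0,[7.5,0.1,-0.1],[0,0,0]]]'
python3 - <<'E'
from h import *
delta(s2w([-117,112,222]),s2w([-126,112,222]))
shot('scene','s5');crop('s5',280,100,480,280,3.3,'s5c')
E
```

```text
t: 8.95
ee_pos: [463.5, 160.3, 223.3]
orientation: [-1.113, 1.345, -1.345]
ft_force: [1.7, 3.7, 2.4]
width: 0.1
t 8.95 ee world [463.5 160.3 223.3] stand [-84.5 111.3 223.3] F_s [ 4.  -0.9  2.4] w 0.1
 cm [ 3.25  0.13 -0.09] turn [-0.002  0.005 -0.001] world [457. 129. 222.]
 cm [ 4.15  0.13 -0.09] turn [-0.002  0.005 -0.001] world [455. 120. 222.]
```

View pics/s5c.png

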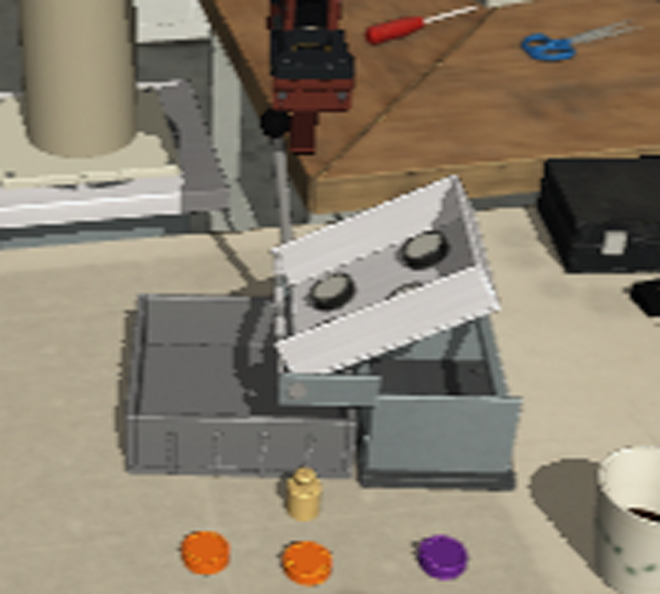

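The tray is tipping as expected (about 0.45 rad) and the discs have not yet slid. Continuing slowly.

```bash
python3 -m jog '[[0,[0.6,0.1,0],[0,0,0]],[0,[1.2,0.1,0],[0,0,0]],[0,[1.8,0.1,0],[0,0,0]],[0,[2.4,0.1,0],[0,0,0]],[0,[2.8,0.1,0],[0,0,0]],[0,[3.2,0.1,0],[0,0,0]],[0,[3.2,0.1,0],[0,0,0]],[0,[3.2,0.1,0],[0,0,0]]]'
python3 - <<'E'
from h import *
delta(s2w([-117,112,222]),s2w([-126,112,222]))
shot('scene','s6');crop('s6',280,100,480,280,3.3,'s6c')
shot('top','t6')
E
```

```text
t: 9.8
ee_pos: [456.9, 128.9, 221.8]
orientation: [-1.115, 1.346, -1.346]
ft_force: [-1.1, 3.0, -0.7]
width: 0.4
t 9.8 ee world [456.9 128.9 221.8] stand [-116.6  111.8  221.8] F_s [ 2.7  1.6 -0.7] w 0.4
 cm [ 0.04 -0.02 -0.02] turn [0.    0.005 0.   ] world [457. 129. 222.]
 cm [ 0.94 -0.02 -0.02] turn [0.    0.005 0.   ] world [455. 120. 222.]
```

View pics/s6c.png

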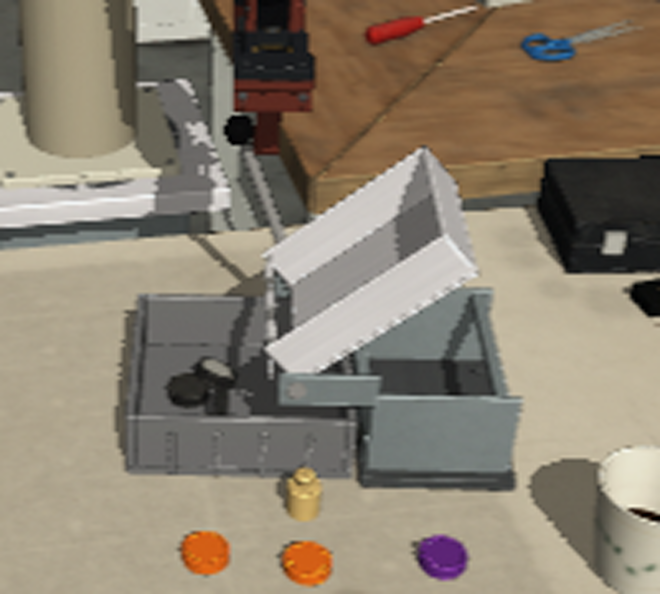

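View pics/t6.png

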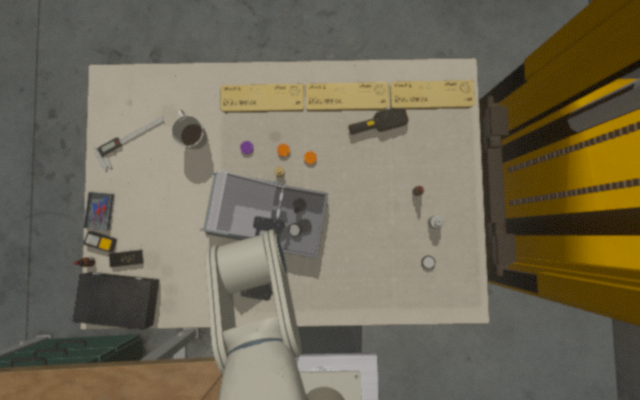

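```bash
python3 -m jog '[[0,[0.4,0,0],[0,0,0]],[0,[0.8,0,0],[0,0,0]],[0,[1,0,0],[0,0,0]],[0,[1,0,0],[0,0,0]],[0,[1,0,0],[0,0,0]],[0,[1,0,0],[0,0,0]]]'
python3 - <<'E'
from h import *
delta(s2w([-117,112,222]))
shot('scene','s7');crop('s7',300,140,440,270,4.5,'s7c')
shot('top','t7');crop('t7',200,160,340,270,5,'t7c')
E
```

```text
t: 10.5
ee_pos: [455.3, 119.1, 221.8]
orientation: [-1.115, 1.346, -1.346]
ft_force: [-0.3, 2.5, 0.0]
width: 0.6
t 10.5 ee world [455.3 119.1 221.8] stand [-126.5  111.5  221.8] F_s [2.4 0.7 0. ] w 0.6
 cm [-0.95 -0.02 -0.04] turn [-0.     0.005  0.   ] world [457. 129. 222.]
```

View pics/s7c.png

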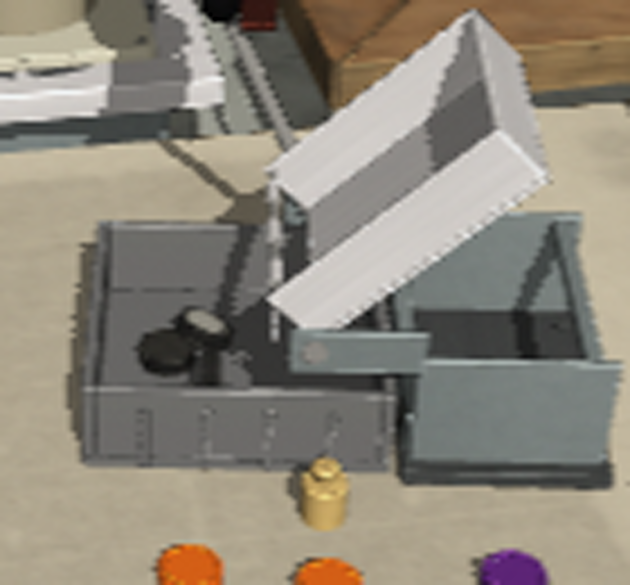

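View pics/t7c.png

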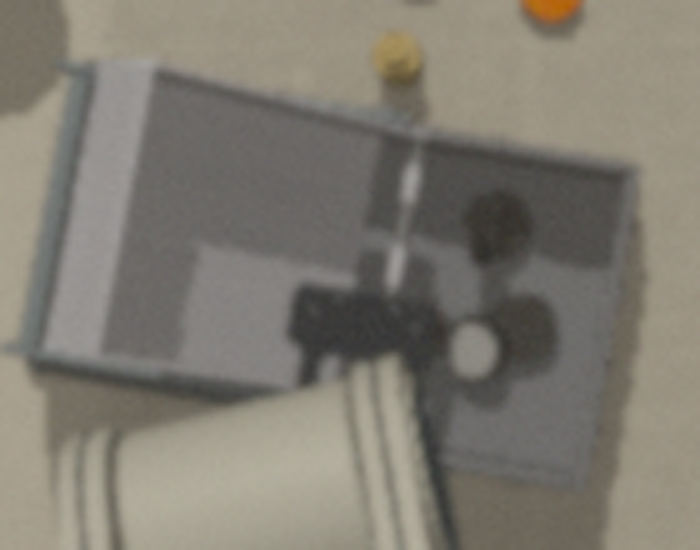

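```bash
python3 -m jog '[[0,[-0.8,0,0],[0,0,0]],[0,[-1.8,0,0],[0,0,0]],[0,[-2.8,0,0],[0,0,0]],[0,[-3.8,0,0],[0,0,0]],[0,[-4.8,0,0],[0,0,0]],[0,[-5.8,0,0],[0,0,0]],[0,[-6.8,0,0],[0,0,0]],[0,[-7.6,0,0],[0,0,0]]]'
python3 -m jog '[[0,[-0.7,0,0],[0,0,0]],[0,[-1.4,0,0],[0,0,0]],[0,[-2,0,0],[0,0,0]],[0,[-2.6,0,0],[0,0,0]],[0,[-3.1,0,0],[0,0,0]],[0,[-3.6,0,0],[0,0,0]],[0,[-4.4,0,0],[0,0,0]],[0,[-6,0,0],[0,0,0]]]'
python3 - <<'E'
from h import *
delta(s2w([20,112,345]))
shot('scene','s8');crop('s8',280,110,470,270,3.5,'s8c')
E
```

```text
t: 11.4
ee_pos: [469.2, 194.7, 221.4]
orientation: [-1.116, 1.346, -1.345]
ft_force: [0.5, 1.7, -1.8]
width: 0.3
t: 12.2
ee_pos: [480.5, 252.7, 221.8]
orientation: [-1.115, 1.346, -1.347]
ft_force: [0.1, 0.4, 0.1]
width: 0.4
t 12.2 ee world [480.5 252.7 221.8] stand [  9.5 112.3 221.8] F_s [ 0.4 -0.1  0.1] w 0.4
 cm [ -1.04 -12.32   0.03] turn [0.    0.004 0.001] world [483. 263. 345.]
```

View pics/s8c.png

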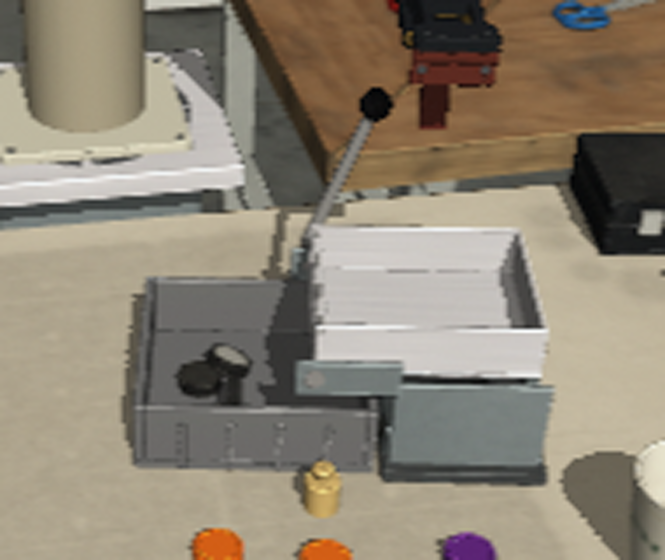

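```bash
python3 -m jog '[[0,[0,-5,0],[0,0,0]],[0,[0,-9,0],[0,0,0]],[1,[2,-12,0],[0,0,0]],[1,[7,-12,0],[0,0,0]],[1,[12,-12,0],[0,0,0]],[1,[17,-12,0.5],[0,0,0]],[1,[22,-12,1],[0,0,0]],[1,[27,-12,1.5],[0,0,0]]]'
python3 -m jog '[[1,[5,0,0.5],[0,0,0]],[1,[10,0,1],[0,0,0]],[1,[15,0,1.5],[0,0,0]],[1,[20,0,2],[0,0,0]],[1,[25,0,2.5],[0,0,0]],[1,[29,0,3],[0,0,0]],[1,[29,2,3],[0,0,0]],[1,[29,2,3],[0,0,0]]]'
python3 - <<'E'
from h import *
delta(s2w([-562,65,150]),s2w([-562,65,3]))
shot('scene','s9');shot('top','t9');crop('t9',190,160,340,270,5,'t9c')
crop('s9',150,110,470,290,2.4,'s9c')
E
```

```text
t: 13.05
ee_pos: [444.8, -16.1, 342.2]
orientation: [-1.115, 1.344, -1.346]
ft_force: [1.5, -0.1, -0.8]
width: 44.7
t: 13.85
ee_pos: [419.5, -305.3, 319.6]
orientation: [-1.115, 1.351, -1.344]
ft_force: [-0.1, 0.3, 0.8]
width: 88.0
t 13.85 ee world [ 419.5 -305.3  319.6] stand [-549.9   65.7  319.6] F_s [0.2 0.2 0.8] w 88.0
 cm [ 1.24 16.95  0.13] turn [ 0.004  0.003 -0.002] world [ 418. -317.  150.]
 cm [ 1.27 31.65  0.19] turn [ 0.004  0.003 -0.002] world [ 418. -317.    3.]
```

View pics/t9c.png

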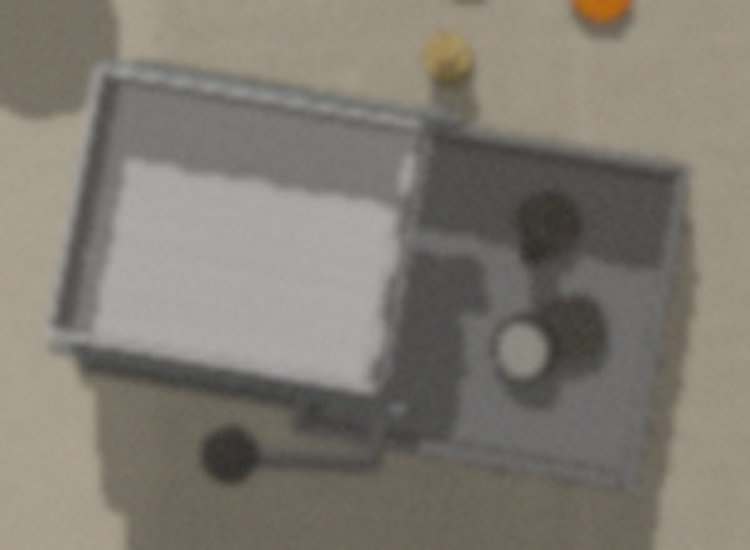

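View pics/s9c.png

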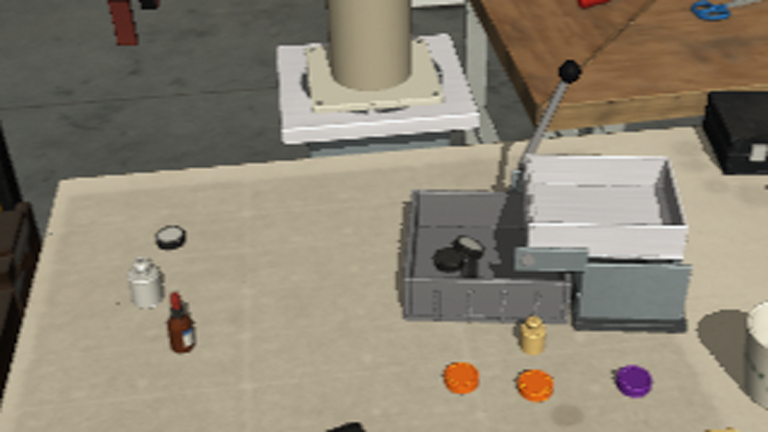

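The tray is level, empty and shut. Discs lie in the tote around (523,350), (578,335) and (548,225) in the crop, probably with one overlapping. Candidates for the stray disc in the first top image are white-topped (429,262), orange (283,150) and (310,158), and purple (247,148). The white-topped one matches the description, so I'm descending to it.

```bash
python3 -m jog '[[1,[1.2,5,0.1],[0,0,0]],[1,[1.2,10,0.1],[0,0,0]],[1,[1.2,15,0.1],[0,0,0]],[1,[1.2,20,0.1],[0,0,0]],[1,[1.2,24,0.1],[0,0,0]],[1,[1.2,24,0.1],[0,0,0]],[1,[1.2,24,0.1],[0,0,0]]]'
python3 - <<'E'
from h import *
delta(s2w([-562,65,3]))
shot('scene','s10');crop('s10',150,150,290,270,5,'s10c')
E
```

```text
t: 14.65
ee_pos: [420.3, -316.7, 82.7]
orientation: [-1.116, 1.345, -1.344]
ft_force: [1.5, -0.6, -0.5]
width: 87.7
t 14.65 ee world [ 420.3 -316.7   82.7] stand [-561.    62.7   82.7] F_s [-0.3 -1.6 -0.5] w 87.7
 cm [ 0.1   7.97 -0.23] turn [ 0.     0.006 -0.   ] world [ 418. -317.    3.]
```

View pics/s10c.png

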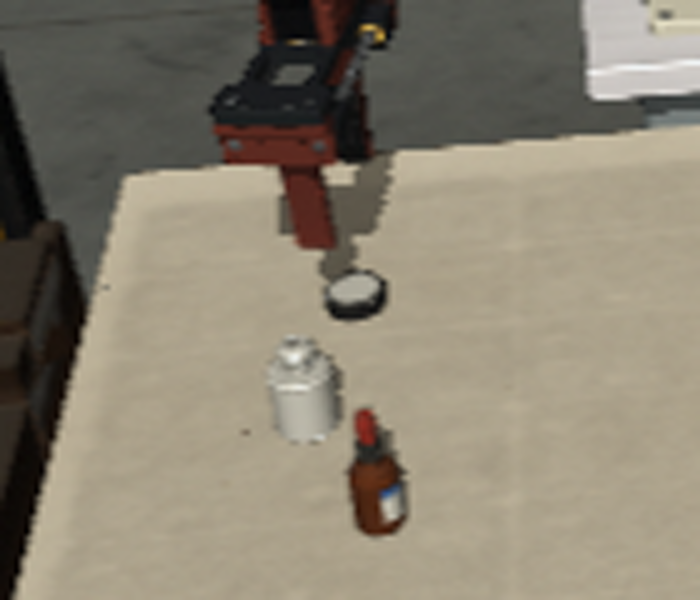

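```bash
python3 -m jog '[[1,[0.1,4,-0.2],[0,0,0]],[1,[0.1,7,-0.2],[0,0,0]],[1,[0.1,7.9,-0.2],[0,0,0]],[1,[0.1,7.9,-0.2],[0,0,0]],[0,[0.1,7.9,-0.2],[0,0,0]],[0,[0.1,7.9,-0.2],[0,0,0]],[0,[0.1,7.9,-0.2],[0,0,0]],[0,[0.1,7.9,-0.2],[0,0,0]]]'
python3 -m jog '[[0,[0,0,0],[0,0,0]],[0,[0,0,0],[0,0,0]]]'
```

```text
t: 15.5
ee_pos: [417.7, -318.0, 3.6]
orientation: [-1.115, 1.344, -1.347]
ft_force: [0.5, 0.2, -0.4]
width: 59.4
t: 15.7
ee_pos: [417.3, -317.7, 2.9]
orientation: [-1.115, 1.345, -1.346]
ft_force: [0.2, -0.0, -0.5]
width: 43.5
```

```bash
python3 -m jog '[[0,[0,0,0],[0,0,0]],[0,[0,0,0],[0,0,0]],[0,[0,-3,0],[0,0,0]],[0,[0,-6,0],[0,0,0]],[0,[0,-10,0],[0,0,0]],[0,[0,-14,0],[0,0,0]],[0,[0,-14,0],[0,0,0]]]'
python3 - <<'E'
from h import *
delta(s2w([-195,15,130]),s2w([-195,15,40]))
shot('scene','s11');crop('s11',150,100,290,220,5,'s11c')
im=load('t9');P=cloud(im);Q=(P-O)@M
m=(Q[...,0]>-226)&(Q[...,0]<-92)&(Q[...,1]>-70)&(Q[...,1]<92)&(Q[...,2]<60)
g=np.full((12,17),-1)
for i in range(12):
  for j in range(17):
    k=m&(Q[...,0]>=-226+12*i)&(Q[...,0]<-214+12*i)&(Q[...,1]>=-74+10*j)&(Q[...,1]<-64+10*j)
    if k.any(): g[i,j]=np.nanmax(Q[...,2][k])
print(g)
E
```

```text
t: 16.4
ee_pos: [419.8, -319.6, 147.4]
orientation: [-1.113, 1.338, -1.353]
ft_force: [0.2, -0.1, -1.1]
width: 39.2
t 16.4 ee world [ 419.8 -319.6  147.4] stand [-564.    62.6  147.4] F_s [-0.1 -0.2 -1.1] w 39.2
 cm [-36.88   1.63   4.93] turn [-0.008  0.005  0.004] world [537.  33. 130.]
 cm [-36.91  10.63   4.87] turn [-0.008  0.005  0.004] world [537.  33.  40.]
[[ 8 15 12 13 11 13 11 13 10 11 12 14 11 12 11 12 14]
 [12 15 11 13 11 12 10 12 12 21 11 11 11 11 11 10 12]
 [12 15 11 12 13 11 12 20 23 25 23 18 11 11  9 12 10]
 [12 12 11 17 11 12 10 19 23 23 23 24 13 10 13 13 10]
 [11 11 21 24 22 21 13 18 23 33 36 34 33 12 13 13  9]
 [11 20 55 54 59 58 51 13 12 32 35 35 31 23 10 13 13]
 [ 9 13 56 59 59 59 51 11 11 30 33 29 24 22 12 10 11]
 [10 12 18 22 20  9 14 12 10 12 23 21 11 13 11 14 12]
 [ 9 10 11 11 15 12 10 11 12 13  9 13 11 13 14 12  9]
 [13 10 11 11 11 11 14 14 12 10 12 11 12 14 11 16 11]
 [11 10 12 13 11 13 13 10 11 12 14 13 11 11 12 12 11]
 [11  9  8  6  7  9  6  8 11 12 11 -1 12  7 10  8 13]]
```

View pics/s11c.png

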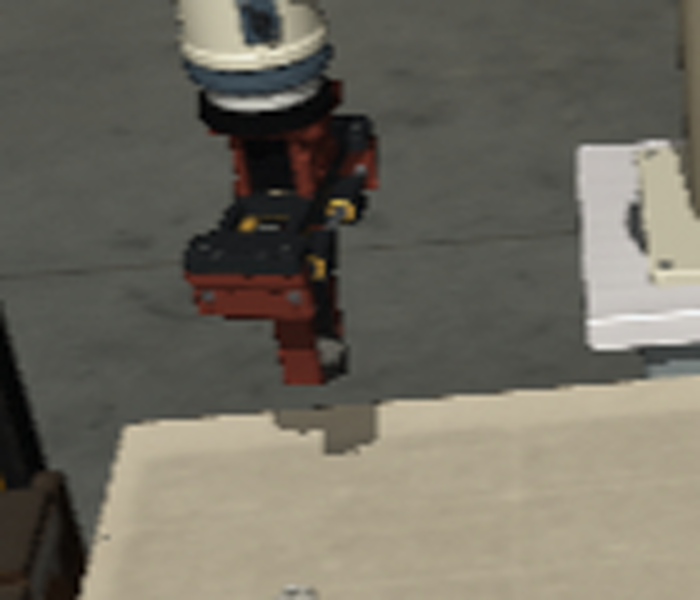

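Disc e is held (39 mm opening). The depth grid shows two stacks in the tote, heights about 20/32 mm at y≈+20..50 and up to about 56 mm at y≈-35. That fits four discs, all below the rim. I'll release the stray disc low over y≈+45, x≈-195 of the stand.

```bash
python3 -m jog '[[0,[-4,0,0.2],[0,0,0]],[0,[-9,0,0.4],[0,0,0]],[0,[-14,0,0.8],[0,0,0]],[0,[-19,0,1.2],[0,0,0]],[0,[-24,0,1.6],[0,0,0]],[0,[-29,0,1.8],[0,0,0]],[0,[-34,0,1.8],[0,0,0]],[0,[-37.2,0,1.8],[0,0,0]]]'
python3 -m jog '[[0,[0,0,0],[0,0,0]],[0,[0,0,0],[0,0,0]]]'
python3 - <<'E'
from h import *
delta(s2w([-193,45,80]),s2w([-193,45,46]))
shot('scene','s12');crop('s12',300,120,440,240,5,'s12c')
E
```

```text
t: 17.25
ee_pos: [503.3, 47.4, 141.0]
orientation: [-1.118, 1.346, -1.343]
ft_force: [0.0, 0.2, -0.8]
width: 39.4
t: 17.45
ee_pos: [502.9, 45.0, 141.2]
orientation: [-1.119, 1.346, -1.343]
ft_force: [0.0, -0.1, -1.0]
width: 39.2
t 17.45 ee world [502.9  45.  141.2] stand [-190.1   50.6  141.2] F_s [-0.1 -0.  -1. ] w 39.2
 cm [0.28 6.12 0.58] turn [0.003 0.007 0.001] world [508.  41.  80.]
 cm [0.28 9.52 0.59] turn [0.003 0.007 0.001] world [508.  41.  46.]
```

View pics/s12c.png

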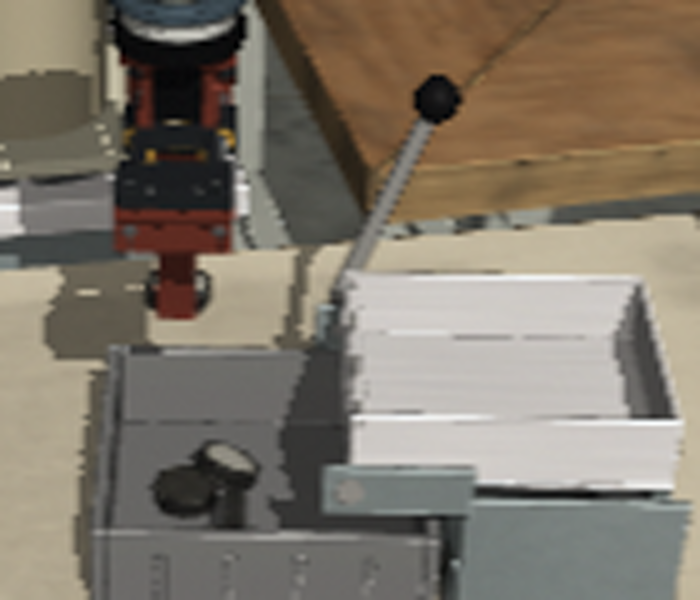

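```bash
python3 -m jog '[[0,[0.2,3,0.4],[0,0,0]],[0,[0.2,6,0.4],[0,0,0]],[0,[0.2,8,0.4],[0,0,0]],[0,[0.2,9,0.4],[0,0,0]],[0,[0.2,9,0.4],[0,0,0]]]'
python3 -m jog '[[0.6,[0,0,0],[0,0,0]],[0.6,[0,0,0],[0,0,0]],[0.6,[0,0,0],[0,0,0]],[0.6,[0,0,0],[0,0,0]]]'
python3 -m jog '[[0.6,[0,-3,0],[0,0,0]],[0.6,[0,-7,0],[0,0,0]],[0.6,[0,-12,0],[0,0,0]],[0.6,[4,-16,0],[0,0,0]],[0.6,[9,-18,0],[0,0,0]],[0.6,[14,-18,0],[0,0,0]],[0.6,[19,-18,0],[0,0,0]],[0.6,[24,-18,0],[0,0,0]]]'
python3 - <<'E'
from h import *
delta(s2w([-193,45,80]))
shot('scene','s13');crop('s13',150,110,470,290,2.4,'s13c')
shot('top','t13');crop('t13',190,120,440,280,3,'t13c')
E
```

```text
t: 18.0
ee_pos: [506.4, 40.6, 51.4]
orientation: [-1.117, 1.349, -1.346]
ft_force: [-0.2, 0.6, -1.2]
width: 39.2
t: 18.4
ee_pos: [508.2, 41.8, 53.5]
orientation: [-1.114, 1.344, -1.346]
ft_force: [-0.8, 0.7, -0.5]
width: 52.8
t: 19.2
ee_pos: [464.4, -186.7, 233.9]
orientation: [-1.114, 1.343, -1.347]
ft_force: [1.8, 0.2, -0.7]
width: 52.5
t 19.2 ee world [ 464.4 -186.7  233.9] stand [-424.9   44.2  233.9] F_s [ 0.5 -1.8 -0.7] w 52.5
 cm [-2.320e+01  1.538e+01  2.000e-02] turn [-0.002  0.006  0.   ] world [508.  41.  80.]
```

View pics/s13c.png

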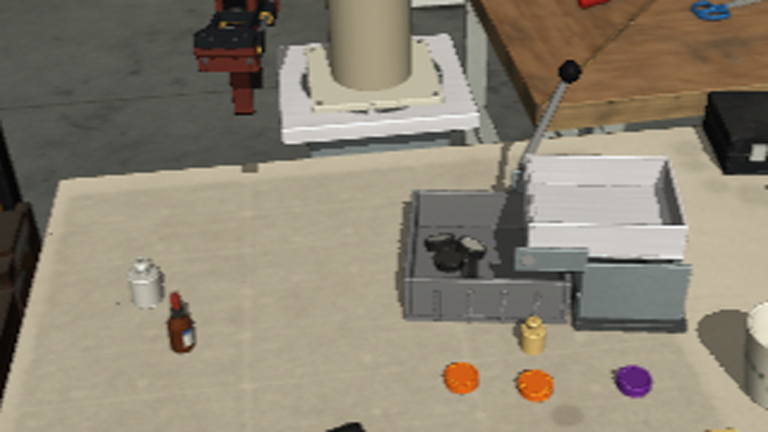

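View pics/t13c.png

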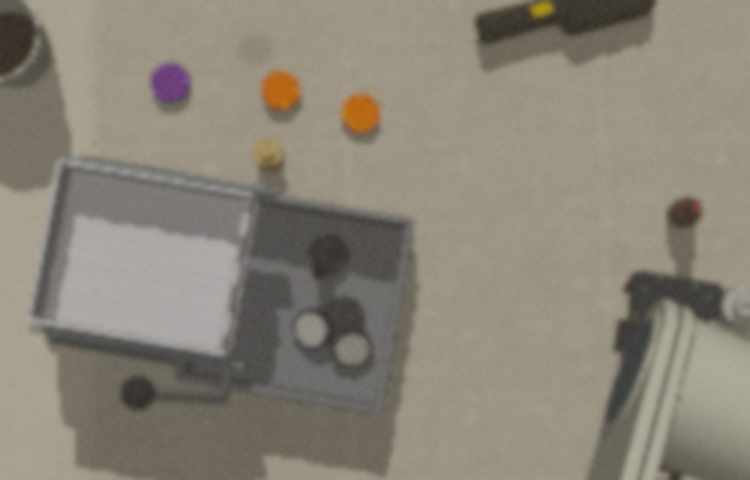

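Run:
```python
from h import *
crop('s13',315,180,400,250,8,'s13d')
crop('t13',270,180,330,260,7,'t13d')
for n,ref in(('t13','top0'),('s13','scene0')):
    P=cloud(load(n));P0=cloud(load(ref));Q=(P-O)@M
    def rg(m): q=Q[m]; return len(q),q.min(0).round(0),q.max(0).round(0)
    z=Q[...,2]
    m=(z>54)&(z<72)&(Q[...,0]>-260)&(Q[...,0]<-104)&(abs(Q[...,1])<125)
    m&=~((Q[...,0]<-90)&(Q[...,0]>-220)&(Q[...,1]>-70)&(Q[...,1]<90))&(Q[...,1]>-105)
    q=Q[m]; print(n,'tote rim',rg(m)); r=q[q[:,0]<-226]; print(' end wall slope',np.polyfit(r[:,1],r[:,0],1))
    m=(abs(Q[...,0])<80)&(abs(Q[...,1])<60)&(z>60)&(z<160); print(' tray floor',np.nanmean(z[m]).round(1),np.polyfit(Q[...,0][m],z[m],1).round(3))
    for nm,b in dict(big=(500,570,-370,-300),bot=(590,660,-320,-240),small=(650,730,80,140)).items():
        for PP in(P0,P):
            k=(PP[...,0]>b[0])&(PP[...,0]<b[1])&(PP[...,1]>b[2])&(PP[...,1]<b[3])&(PP[...,2]>20)&(PP[...,2]<90)
            print(' ',nm,k.sum(),PP[k].mean(0).round(1),end='')
        print()
```

```text
t13 tote rim (449, array([-238.,  -81.,   54.]), array([-104.,  109.,   71.]))
 end wall slope [-2.75749528e-03 -2.32074219e+02]
 tray floor 99.9 [-0.    99.854]
  big 157 [ 534.1 -335.1   47. ]  big 146 [ 533.7 -335.9   48.8]
  bot 84 [ 626.  -287.    49.5]  bot 87 [ 626.1 -286.8   48.6]
  small 81 [692.8 117.7  35.2]  small 81 [692.7 117.5  35.9]
s13 tote rim (440, array([-236.,  -87.,   54.]), array([-104.,  110.,   68.]))
 end wall slope [-1.56026216e-03 -2.31093147e+02]
 tray floor 98.9 [2.000e-03 9.894e+01]
  big 173 [ 544.9 -337.1   41. ]  big 167 [ 544.  -337.2   41.7]
  bot 149 [ 635.7 -290.2   46. ]  bot 148 [ 636.2 -290.3   46. ]
  small 121 [690.5 118.8  44.3]  small 278 [669.2 120.   43.8]
```

View pics/s13d.png

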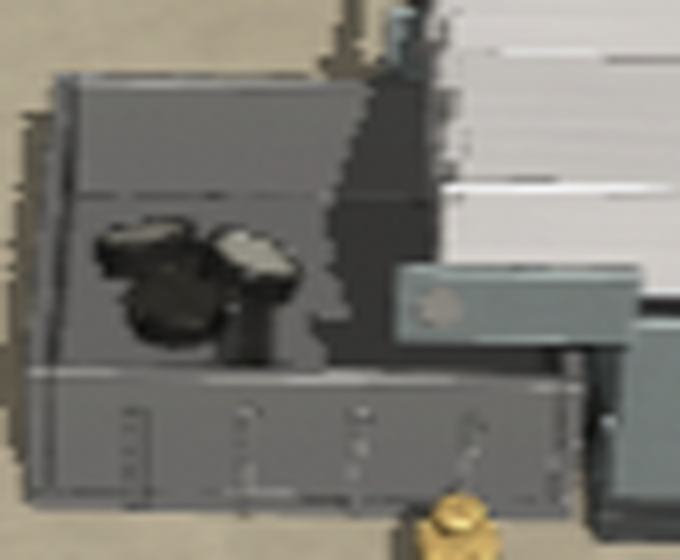

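View pics/t13d.png

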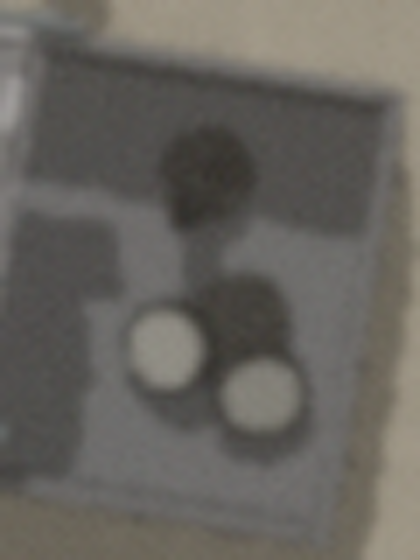

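Run:
```python
from h import *
np.set_printoptions(linewidth=220,suppress=True)
im=load('s13');Q=((cloud(im)-O)@M).round(0)
for v in range(207,228,2): print(v,[tuple(int(a) for a in np.nan_to_num(Q[v,u])) for u in range(327,356,3)])
im=load('t13');Q=((cloud(im)-O)@M).round(0)
print()
for v in range(196,214,2): print(v,[tuple(int(a) for a in np.nan_to_num(Q[v,u])) for u in range(290,312,2)])
```

```text
207 [(-217, 83, 8), (-208, 85, 7), (-197, 71, 17), (-188, 66, 22), (-178, 84, 8), (-169, 82, 10), (-159, 85, 8), (-149, 85, 8), (-140, 86, 7), (-130, 91, 4)]
209 [(-217, 72, 8), (-206, 52, 24), (-197, 48, 27), (-187, 43, 31), (-178, 44, 30), (-168, 45, 30), (-159, 52, 25), (-149, 76, 7), (-140, 79, 5), (-130, 78, 6)]
211 [(-217, 65, 5), (-206, 34, 30), (-196, 30, 33), (-187, 33, 31), (-178, 41, 25), (-168, 28, 35), (-159, 38, 28), (-149, 46, 22), (-140, 49, 20), (-130, 65, 8)]
213 [(-216, 56, 4), (-206, 32, 23), (-196, 30, 25), (-187, 30, 25), (-178, 40, 18), (-168, 29, 27), (-159, 24, 31), (-149, 33, 24), (-140, 39, 19), (-130, 55, 8)]
215 [(-216, 44, 6), (-206, 43, 6), (-196, 29, 18), (-187, 26, 21), (-177, 25, 21), (-168, 26, 21), (-159, 15, 30), (-149, 19, 27), (-140, 26, 22), (-130, 46, 6)]
217 [(-215, 32, 7), (-206, 31, 8), (-196, 22, 16), (-186, 20, 17), (-177, 20, 18), (-168, 21, 17), (-158, 20, 19), (-150, -31, 59), (0, 0, 0), (-130, 35, 7)]
219 [(-215, 23, 6), (-205, 22, 7), (-195, 8, 19), (-186, 9, 19), (-177, 16, 13), (-168, 10, 18), (-158, -38, 57), (-150, -41, 60), (-14
[... 1671 characters left out ...]
19), (-152, -27, 62), (-158, -28, 59), (-161, -31, 21), (-167, -32, 18), (-173, -33, 16), (-178, -35, 11), (-184, -36, 9), (-190, -37, 7)]
208 [(-132, -21, 6), (-138, -22, 6), (-147, -20, 55), (-153, -21, 57), (-158, -23, 53), (-162, -25, 17), (-168, -26, 23), (-174, -27, 19), (-179, -29, 11), (-185, -30, 5), (-191, -31, 7)]
210 [(-133, -15, 10), (-139, -16, 13), (-148, -15, 53), (-154, -16, 54), (-158, -18, 35), (-164, -19, 23), (-169, -21, 17), (-174, -22, 7), (-180, -23, 10), (-186, -24, 8), (-192, -25, 13)]
212 [(-134, -9, 7), (-140, -10, 11), (-146, -11, 6), (-154, -11, 42), (-158, -13, 5), (-164, -14, 5), (-170, -15, 9), (-176, -16, 12), (-181, -17, 11), (-187, -18, 8), (-193, -19, 8)]
```

```bash
python3 -m jog '[[0.6,[0,0,0],[0,0,0]],[0.6,[0,0,0],[0,0,0]],[0.6,[0,0,0],[0,0,0]]]'; python3 -c "
from h import *
print(ctrl.close_job())"
```

```text
t: 19.6
ee_pos: [465.0, -183.7, 232.7]
orientation: [-1.116, 1.344, -1.344]
ft_force: [-0.1, 0.1, 0.8]
width: 53.1
the job is handed in; nothing more can be done
None
```

I finished the job and handed it in at about 19.6 s. The tote is docked, all five discs are in it, and the tray is back level with its flap shut.

- **Tote:** I pushed it square against the buffers until they pushed back with about 42 N. Its end face now sits at about -237 mm of the stand. It is within 1° of square, about 1 mm off along x and 13 mm off along y, which is inside the limits.
- **Tray:** I tipped it by the lever to about 0.77 rad (44°), worked out from the tool position, and let it down slowly. The depth images show its floor level and empty, and the flap looks shut.
- **Discs:** My first views showed only three discs clearly. The depth map then showed the fourth: one stands on edge on top of a flat one, reaching about 60 mm, which is below the 65 mm rim. I dropped the stray white-topped disc in last; it rests leaning on another disc.
- **Bystanders:** The top camera shows the two weights and the bottle within about 1 mm of where they started. In the scene camera the small weight's reading shifted, but that is because the docked tote now falls in the same measuring window. I did not touch the orange and purple look-alikes.

The arm ended in the air, clear of everything.

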